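# Load a wall clock on the indexing carrier and push it to the next station

### The arm

A 6-joint arm with a two-finger parallel gripper is mounted at the origin on the work surface. World frame = base frame: x ahead of the robot, y to its left, z up, the work surface at z = 0. Lengths are in mm, angles in degrees, forces in N, time in s.
With the tool pointing down it reaches from about 325 to 925 mm from the base axis. Payload 3.1 kg.
Tool frame: the origin (TCP) lies at the very end of the fingers, on their centre line; the grasp point (between the pads) lies 19 mm behind it; z points along the fingers, y is the line along which they close (so a half turn about z gives the same grasp; the last joint's range is limited). The gripper opens to 85 mm and grips with 20 to 120 N. Pads are 22 mm wide; open, the fingers measure 114 mm over their backs; the gripper's body (76 mm by 85 mm) begins 54 mm behind the grasp point. The pads swing forward as they close: fully open they stand 13 mm farther back than shut.
Start: joints at [-76.444, 12.427, 92.441, -0, 75.132, -6.429], TCP at [213.628, -587.369, 231.3] pointing down, gripper open.
Joint ranges: [-157.48, 157.48], [-44.54, 120.13], [17.64, 146.25], [-64.5, 244.5], [7.68, 150.69], [-147.95, 147.95]. Speed limits (degrees/s): [159.86, 159.86, 180, 180, 180, 180].

### API

Orientations are given as a 3x3 rotation matrix whose columns are the frame's x, y, z axes.
In Python, from rig import sensors, read_camera, get_calibration, bot gives the robot as it stands.
- The arm moves only by the shell command python3 -m jog 'ROWS' [FORCE]. ROWS is a JSON object of lists of equal length, an entry for each row: "delta_pos": the shift along the tool's x, y, z in mm, a list of three; "yaw": the turn about the tool's z in rad; "fingers": the opening, from 0 (shut) to 1 (fully open). A call has 1 to 12 rows; each row is the pose to reach, as a shift and turn from the pose commanded when the call began, along the tool's axes at that moment; what a row does not reach only later rows make up. A row lasts 1/10 s, in which the tool goes at most 50 mm and 8.59 degrees, less where a joint would pass 70% of its speed; a pose out of reach is approached as far as the arm can. A call with a gripper value outside its range is refused whole. The fingers move at their own pace and stop on an object; FORCE is the grip in N (left out, the last holds). Time passes only in rows, so rows that repeat a pose let the fingers close. It gives the time, the measured TCP pose, the force, the opening and the grip force at its end, in the units of the state.
- sensors.observe(): the state, without advancing time (a new reading comes with each control period).
- read_camera(name): name is "scene" or "top" or "wrist"; returns (picture, depth): 384x512x3 uint8, red, green, blue; 384x512 float32, mm along the optical axis (not along the pixel's ray), 0 where there is no reading.
- get_calibration(name): a dict with "fx", "fy", "cx", "cy" (pixels), "view" (4x4, takes a point from world to camera coordinates). Camera axes: x right, y up, looking along -z (the intrinsics and any distortion apply to the point x, -y, -z); pixel columns grow to the right and rows downward; lengths in mm; the calibration is good to about 2 mm. A picture is of the moment at which its call begins: read the wrist's pose just before it. get_calibration takes no time and is no camera call; for the wrist camera it gives the pose at the moment of the call.
- bot.hand_in(): hands the job in; it is judged then, once.
The state is a dict: "clock": time; "q": joint angles; "joint_vel": joint speeds; "joint_torque": joint torques, N m; "position": TCP position; "tool_rot": TCP orientation; "ft_force": force on the tool from outside, world axes, zero at the start; "ft_torque": the same for the moment, N m; "width": finger opening in mm; "finger_force": force on a finger pad.
Only numpy, scipy, OpenCV 4.12 (cv2) and the standard library are available. Lean on these libraries where they do the work, as an engineer would, in place of code of your own. Each camera call takes 0.05 s, during which the arm holds its last target. There are 200 camera calls.

### The job

Set the large wall clock, face down as it lies, into the nest of the empty carrier, between its four corner locators, without dropping it. Then push the carrier along its rail to the next station until it clicks into the detent there, with the clock still lying flat in the nest and without running on past that station. Leave the smaller clock and the other things on the bench where they are.

Things in the scene. Friction and masses are not known exactly. Their poses are not given: they have to be found in the camera images.
- clock: Large wall clock to load (0.3 kg), face down: round sage-green case, 150 mm diameter; rim 22 mm high, 7 mm thick, 136 mm across inside, open at the top. In the middle a black movement box to grip: 44 mm (its x) by 64 mm (its y), rising from 6 to 40 mm above the underside. Origin: centre of the underside, z up.
- small_clock: A smaller clock of the same make, not to be moved: 110 mm diameter, rim 22 mm high, movement box 34 by 46 mm whose top is 28 mm above the underside. Origin: centre of the underside. The two clocks may have swapped places.
- nest (a point): Nest centre on the carrier's top face, 52 mm above the table, where the clock's origin belongs; x along the travel, z up. Carrier: aluminium plate 150 mm wide, from 125 mm behind this point to 80 mm ahead. Four white tapered locators, 18 mm high, 16 mm wide at the foot, 6 at the tip, stand at x, y = +-60.5 mm, leaving the clock 2.5 mm of play all round (7 at the tip).
- handle_top (a point): Middle of the top edge of the carrier's handle, a black upright plate across its rear end: 12 mm thick (x, along the travel), 120 mm wide (y), 55 mm high above the carrier. 115 mm behind the nest centre, 107 mm above the table. Push it from behind or grip it across its thickness from above.
- next_station (a point): Where the nest centre must come, fixed to the rail; x along the travel. On both sides of the rail a dark post 30 mm high with a white line marks each station; black ticks on the carrier's edges beside the nest centre then meet the white lines. A second station with the same posts, 160 mm farther on, is not to be used.
- carrier (a joint): Carrier's travel along the rail in m, growing towards the stations: 0 at the loading end, 0.18 in the next station's detent, 0.34 at the far end. Friction about 1.5 N; about 10 N are needed over the detent's bumps, the first met 19 mm before the station; within 5 mm of the station the detent pulls the carrier home.
- nut_driver: Bystander: driver with a red handle, 200 mm long, lying flat, 26 mm high. Origin: its middle, on the table.
- ratchet: Bystander: flat steel wrench, 180 mm long, lying on the table. Origin: its middle.
- tape: Bystander: paper-coloured roll of tape, 64 mm across, 24 mm high, lying flat. Origin: centre of the underside.
- oil: Bystander: white jar, 44 mm across, 90 mm high, standing. Origin: centre of the underside.
Mind the look-alikes: they are no part of the job. What is shaped like the clock but blue is not meant.

How it is judged (in metres and radians):
On the way, in this order (a step that is already met when the one before it is completed fails the run):
1. the large clock lies flat in the carrier's nest, released, while the carrier is still short of the station (z of clock in the frame of nest between -0.004 and 0.004 m and horizontal distance between clock and nest below 0.007 m and angle between clock's own z axis and vertical below 0.06 rad and contact force between the fingers and clock below 0.3 N and value of joint carrier below 0.15 m), for 0.2 s.
2. the carrier is home in the next station's detent with the clock in its nest (value of joint carrier between 0.176 and 0.184 m and z of clock in the frame of nest below 0.004 m and horizontal distance between clock and nest below 0.007 m), for 0.2 s.
At the end, for the whole second after the job is handed in: The carrier rests within 4 mm of the next station's detent (joint 0.176 to 0.184), with the large clock at rest in its nest: underside within 4 mm of the carrier's top face, centre within 7 mm of the nest's, tilted by less than 0.06 rad (all of step 2 and z of clock in the frame of nest above -0.004 m and angle between clock's own z axis and vertical below 0.06 rad and linear speed of clock below 0.02 m/s); the robot touches nothing.
It fails at once if the carrier runs more than 30 mm past the next station (value of joint carrier above 0.21 m).
It fails at once if the clock is dropped onto the carrier (falls free faster than 0.6 m/s, about 18 mm) (linear speed of clock above 0.6 m/s and contact force between the fingers and clock below 0.1 N).
It fails at once if the smaller clock or another thing on the bench (driver, wrench, tape, jar) is moved by more than 25 mm (distance of any of small_clock, nut_driver, ratchet, tape, oil from where it was at the start of the episode above 0.025 m).
It also fails if it takes over 54 s, if anything falls off the work surface, if the arm or the gripper's body presses on something with over 40 N, if the wrist force passes 120 N, or if a joint passes its speed limit or range.

## Working session

There is one attempt and no reset: what is moved stays moved. The work goes in short steps, Python scripts to look and compute and a shell command to move; the robot and the scene stay as the last step left them, time stands still between calls to the robot, and variables do not carry over. Pictures are saved under pics/ and viewed, at most 10 in all, crops included, and the job is handed in when it is done.

```bash
ls; mkdir -p pics; cat > h.py <<'E'
import numpy as np, cv2
from rig import sensors, read_camera, get_calibration, bot
def grab(n):
    c=get_calibration(n); p,d=read_camera(n); return p,d,c
def world(c,d):
    v,u=np.mgrid[:d.shape[0],:d.shape[1]]
    P=np.stack([(u-c['cx'])/c['fx']*d,-(v-c['cy'])/c['fy']*d,-d,np.ones_like(d)],-1)
    return (P@np.linalg.inv(np.array(c['view'])).T)[...,:3]
E
python3 - <<'E'
from h import *
s=sensors.observe(); print(s['clock'],s['position'],np.round(s['tool_rot'],3),s['width'])
for n in ['scene','top']:
    p,d,c=grab(n); print({k:v for k,v in c.items()})
    np.savez(f'pics/{n}.npz',p=p,d=d,W=world(c,d))
    cv2.imwrite(f'pics/{n}0.png',p[...,::-1])
E
```

```text
pics
0.0 [ 213.43137722 -586.56874248  229.95169125] [[ 0.94   0.342 -0.001]
 [ 0.342 -0.94   0.002]
 [ 0.    -0.002 -1.   ]] 85.14414327721131
{'fx': 416.97817784055206, 'fy': 416.97817784055206, 'cx': 257.0037965832805, 'cy': 191.37432169183913, 'view': array([[-3.71334947e-02,  9.99293351e-01, -5.82251096e-03,
        -5.28540964e+01],
       [-8.38970025e-01, -2.80094014e-02,  5.43456318e-01,
         4.17650642e+02],
       [ 5.42909201e-01,  2.50653445e-02,  8.39417255e-01,
        -1.46343774e+03],
       [ 0.00000000e+00,  0.00000000e+00,  0.00000000e+00,
         1.00000000e+00]])}
{'fx': 472.1232334289134, 'fy': 472.1232334289134, 'cx': 255.12504599886148, 'cy': 193.18191623336756, 'view': array([[ 2.77487282e-02, -9.99345306e-01, -2.32156523e-02,
         9.38474910e+01],
       [ 9.97328913e-01,  2.61080248e-02,  6.82159122e-02,
        -5.61081100e+02],
       [-6.75651369e-02, -2.50465460e-02,  9.97400433e-01,
        -1.22707031e+03],
       [ 0.00000000e+00,  0.00000000e+00,  0.00000000e+00,
         1.00000000e+00]])}
```

View pics/scene0.png

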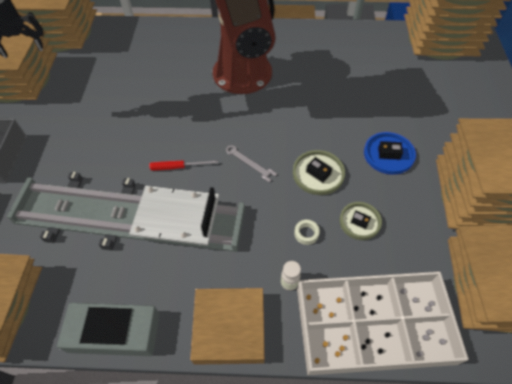

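View pics/top0.png

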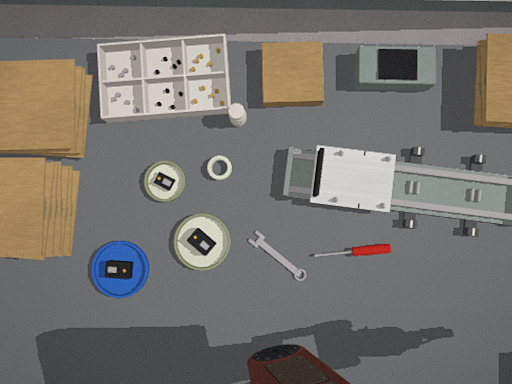

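Scene picture: large green clock at (320,172), small green one at (361,220), blue look-alike at (390,152), carrier with its black handle at (209,212), rail running left.
Top picture: large green clock at (201,242), small green one at (164,181), blue at (119,268). The carrier plate is around (353,180), its handle at (319,172), and the station posts at (418,152)/(409,223) and (478,159)/(470,231). The carrier travels right.
Candidates for "the clock" in the top picture are (201,242), (164,181) and (119,268). I choose (201,242): it is green and the larger of the two green ones.

```bash
python3 - <<'E'
from h import *
for n,boxes in {'top':dict(clock=(170,210,235,272),small=(140,160,188,204),carrier=(270,135,512,245)),'scene':dict(clock=(288,145,352,198),small=(336,198,386,242),carrier=(0,165,250,255))}.items():
    z=np.load(f'pics/{n}.npz'); p,W,d=z['p'],z['W'],z['d']; hsv=cv2.cvtColor(p,cv2.COLOR_RGB2HSV)
    for k,(a,b,c,e) in boxes.items():
        w=W[b:e,a:c].reshape(-1,3); im=p[b:e,a:c].reshape(-1,3).astype(int); ok=d[b:e,a:c].ravel()>0
        dark=im.max(1)<45
        print(n,k,'z pct',np.percentile(w[ok,2],[5,50,90,97]).round(1))
        def rect(m,t):
            if m.sum()<5: print(' ',t,'none');return
            r=cv2.minAreaRect(w[m,:2].astype(np.float32)); print('  ',t,m.sum(),'rect',np.round(r[0],1),np.round(r[1],1),round(r[2],1),'z',np.median(w[m,2]).round(1))
        if k!='carrier':
            rect(ok&(w[:,2]>10),'all'); rect(ok&(w[:,2]>(33 if k=='clock' else 25)),'box')
            m=ok&(w[:,2]>14)&(w[:,2]<26); c0,r=cv2.minEnclosingCircle(w[m,:2].astype(np.float32)); print('  rim',np.round(c0,1),round(r,1),np.median(w[m,2]))
        else:
            rect(ok&(w[:,2]>80),'handle'); rect(ok&(w[:,2]>104),'handletop')
            rect(ok&(abs(w[:,2]-52)<4)&(im.min(1)>120),'plate'); rect(ok&(w[:,2]>64)&(w[:,2]<74),'loc')
z=np.load('pics/top.npz')
for uv in [(418,152),(409,223),(478,159),(470,231),(340,153),(388,158),(382,205),(333,200),(365,152),(360,207)]: print(uv,z['W'][uv[1],uv[0]].round(1))
p=z['p']; 
cv2.imwrite('pics/crop.png',np.hstack([cv2.resize(p[205:275,165:235],(400,400),interpolation=2),cv2.resize(p[130:240,300:410],(400,400),interpolation=2)])[...,::-1])
E
```

```text
top clock z pct [-3.7  4.7 34.7 40.1]
   all 1009 rect [426.2 245.7] [146.9 148.5] 1.5 z 22.9
   box 416 rect [426.7 245.6] [63.9 44.1] 51.7 z 38.9
  rim [426.5 245.5] 75.1 20.414508979657057
top small z pct [-3.7  5.  24.4 28.3]
   all 632 rect [584.5 350.9] [109.5 107.7] 51.8 z 22.0
   box 186 rect [582.4 350.9] [ 96.2 101.3] 4.3 z 27.6
  rim [584.1 351.3] 55.5 21.018107310835603
top carrier z pct [-4.1  3.6 50.9 54.3]
   handle 276 rect [610.2 -49.7] [ 12.7 118.7] 84.2 z 105.2
   handletop 187 rect [610.4 -49.7] [ 11.9 118. ] 84.1 z 106.0
   plate 3710 rect [ 601.6 -142.1] [205.3 149.9] 84.1 z 51.3
   loc 49 rect [ 601.2 -135.2] [184.9 129. ] 83.8 z 67.5
scene clock z pct [-2.5  4.7 26.7 40.5]
   all 954 rect [430. 248.] [151.  147.5] 22.5 z 22.0
   box 301 rect [429.8 248.6] [62.8 48.3] 52.0 z 39.7
  rim [429.  248.3] 77.2 20.58135950750136
scene small z pct [-2.6  5.7 24.1 28.5]
   all 689 rect [588.2 353.8] [108.9 108.5] 48.9 z 21.7
   box 197 rect [578.1 356.4] [93.9 72.1] 74.7 z 27.7
  rim [587.1 353.3] 56.4 21.157585569586047
scene carrier z pct [-2.8  9.3 51.6 54.6]
   handle 305 rect [ 702.2 -265.3] [108.7 532.7] 21.8 z 105.1
   handletop 179 rect [614.2 -47.2] [ 12.2 120.4] 84.5 z 106.5
   plate 3254 rect [ 604.4 -139.9] [204.3 151.7] 84.1 z 51.7
   loc 69 rect [ 606.6 -133.8] [185.7 128.1] 83.9 z 67.6
(418, 152) [ 677.2 -315.1   27.5]
(409, 223) [ 490.8 -293.4   25.5]
(478, 159) [ 661.6 -468.    33.4]
(470, 231) [ 474.4 -449.5   27.1]
(340, 153) [ 664.  -106.1   63.2]
(388, 158) [ 653.6 -227.3   66.2]
(382, 205) [ 534.  -214.4   61.4]
(333, 200) [543.4 -90.7  60.2]
(365, 152) [ 670.2 -172.3   50. ]
(360, 207) [ 527.9 -161.2   50.4]
```

View pics/crop.png

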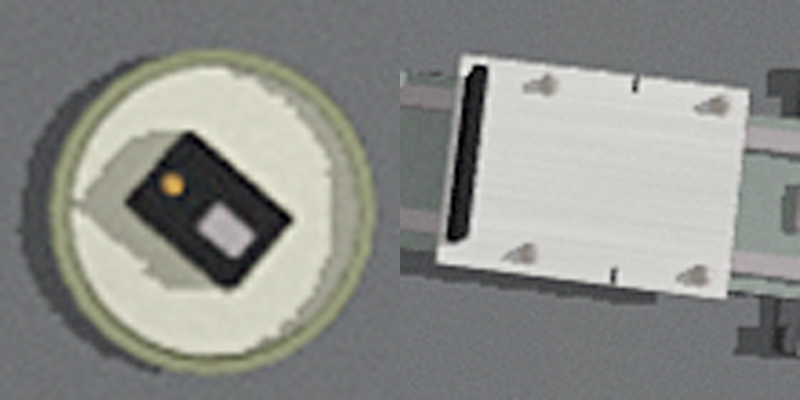

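The crop confirms the large sage-green clock, with its box's long axis at about 52°, and the empty carrier with its ticks. First move goes over the carrier for a wrist view on the way to the clock.

```bash
python3 -m jog '{"delta_pos":[[453,-289,-60],[453,-289,-60],[453,-289,-60],[453,-289,-60],[453,-289,-60],[453,-289,-60],[453,-289,-60],[453,-289,-60],[453,-289,-60],[453,-289,-60],[453,-289,-60],[453,-289,-60]],"yaw":[-0.553,-0.553,-0.553,-0.553,-0.553,-0.553,-0.553,-0.553,-0.553,-0.553,-0.553,-0.553],"fingers":[1,1,1,1,1,1,1,1,1,1,1,1]}'
python3 - <<'E'
from h import *
s=sensors.observe(); print(s['clock'],s['position'].round(1),np.round(s['tool_rot'],3).tolist(),np.abs(s['joint_vel']).max())
p,d,c=grab('wrist'); np.savez('pics/w1.npz',p=p,d=d,W=world(c,d)); cv2.imwrite('pics/w1.png',p[...,::-1])
V=np.linalg.inv(c['view']); print('cam',V[:3,3].round(1),(-V[:3,2]).round(2))
E
```

```text
clock: 1.3
position: [543.0, -156.8, 291.6]
tool_rot: [[0.615, 0.788, 0.002], [0.788, -0.615, 0.002], [0.002, 0.0, -1.0]]
ft_force: [-0.5, -0.2, -0.8]
width: 85.3
finger_force: 0.0
1.3 [ 543.  -156.8  291.6] [[0.615, 0.788, 0.002], [0.788, -0.615, 0.002], [0.002, 0.0, -1.0]] 4.094888481876978
cam [590.9 -93.7 433.7] [-0.19 -0.24 -0.95]
```

View pics/w1.png

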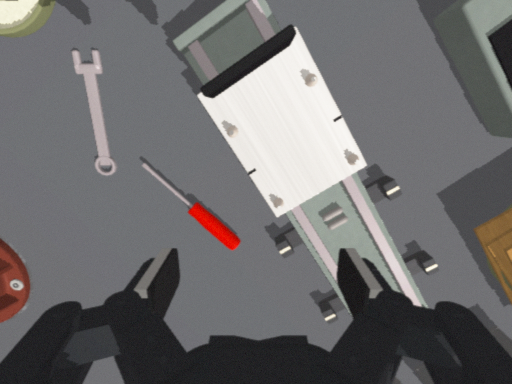

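The wrist view shows the carrier with ticks at (338,118) and (252,172). The next station's white lines are at (391,189) and (286,245), the far station's at (430,266) and (331,314).

```bash
python3 - <<'E'
from h import *
s=sensors.observe(); print(s['position'].round(1),np.abs(s['joint_vel']).max())
p,d,c=grab('wrist'); W=world(c,d); np.savez('pics/w2.npz',p=p,d=d,W=W)
w=W.reshape(-1,3); im=p.reshape(-1,3).astype(int); v,u=np.mgrid[:384,:512]; ok=(d.ravel()>0)&(v.ravel()<330)
def rect(m,t):
    r=cv2.minAreaRect(w[m,:2].astype(np.float32)); print(t,m.sum(),np.round(r[0],1),np.round(r[1],1),round(r[2],1),'z',np.median(w[m,2]).round(1)); return r
box=(u.ravel()>170)&(u.ravel()<390)&(v.ravel()<230)
rect(ok&box&(w[:,2]>103)&(w[:,2]<112),'handletop')
r=rect(ok&box&(abs(w[:,2]-52)<4)&(im.min(1)>110),'plate')
L=(ok&box&(w[:,2]>58)&(w[:,2]<75)&(im.min(1)>60)).reshape(384,512).astype(np.uint8)
n,lab,st,cen=cv2.connectedComponentsWithStats(L)
for i in range(1,n):
    if st[i,4]>15: m=lab==i; print('loc',st[i,4],cen[i].round(),W[m].mean(0).round(1),W[m][:,2].max().round(1))
t=np.deg2rad(r[2]); 
a=np.array([np.cos(t),np.sin(t)]) if r[1][0]>r[1][1] else np.array([-np.sin(t),np.cos(t)])
a*=-np.sign(a[1]); nest=np.array(r[0])+22.5*a; print('travel',a,np.rad2deg(np.arctan2(a[1],a[0])),'nest',nest)
B=((p.min(2)>150)&(W[...,2]>24)&(W[...,2]<36)&(d>0)).astype(np.uint8)
n,lab,st,cen=cv2.connectedComponentsWithStats(B)
for i in range(1,n):
    if st[i,4]>8 : m=lab==i; q=W[m].mean(0); print('line',st[i,4],cen[i].round(),q.round(1),'along',((q[:2]-nest)@a).round(1),'across',((q[:2]-nest)@[-a[1],a[0]]).round(1))
E
```

```text
[ 541.5 -158.9  291.1] 3.2483020055972696
handletop 1324 [610.8 -47.7] [ 12.1 119.5] 84.3 z 106.0
plate 15453 [ 601.3 -140. ] [204.7 150.1] 84.2 z 51.3
loc 83 [311.  77.] [ 663.8 -107.4   62.8] 69.8
loc 69 [232. 129.] [546.2 -95.4  62.9] 71.0
loc 65 [353. 157.] [ 651.9 -225.3   63.1] 70.0
loc 54 [278. 201.] [ 534.  -213.6   63.2] 69.7
travel [-0.10096746 -0.99488973] -95.79488372802736 nest [ 599.07253151 -162.33533628]
line 36 [258.   4.] [666.5   1.6  29.3] along -169.9 across 50.5
line 1376 [381. 238.] [ 622.4 -381.2   29.3] along 215.4 across 45.3
line 49 [393. 188.] [ 680.6 -315.2   30.5] along 143.8 across 96.5
line 718 [315. 237.] [ 538.8 -311.9   29.2] along 154.9 across -44.9
line 40 [285. 248.] [ 489.3 -295.6   30.5] along 143.7 across -95.7
line 40 [432. 265.] [ 664.4 -474.3   30.4] along 303.8 across 96.4
line 33 [330. 315.] [ 473.  -455.5   30.2] along 304.3 across -95.8
```

```bash
python3 -m jog '{"delta_pos":[[250,-341,50],[250,-341,50],[250,-341,50],[250,-341,50],[250,-341,50],[250,-341,50],[250,-341,50],[250,-341,50],[250,-341,50],[250,-341,50],[250,-341,50],[250,-341,50]],"yaw":[0,0,0,0,0,0,0,0,0,0,0,0],"fingers":[1,1,1,1,1,1,1,1,1,1,1,1]}'
cat > ck.py <<'E'
from h import *
s=sensors.observe(); print(s['clock'],s['position'].round(1),s['tool_rot'].round(4).tolist(),np.abs(s['joint_vel']).max())
p,d,c=grab('wrist'); W=world(c,d); cv2.imwrite('pics/w3.png',p[...,::-1]); w=W.reshape(-1,3); ok=d.ravel()>0
near=ok&(np.hypot(w[:,0]-427.5,w[:,1]-246.5)<95)
m=near&(w[:,2]>34)&(w[:,2]<46); r=cv2.minAreaRect(w[m,:2].astype(np.float32)); print('box',m.sum(),np.round(r[0],1),np.round(r[1],1),r[2],np.median(w[m,2]))
m=near&(w[:,2]>18.5)&(w[:,2]<26); c0,R=cv2.minEnclosingCircle(w[m,:2].astype(np.float32)); print('rim',m.sum(),np.round(c0,1),R,np.median(w[m,2]))
E
python3 ck.py
```

```text
clock: 2.6
position: [428.7, 245.0, 241.2]
tool_rot: [[0.622, 0.783, 0.0], [0.783, -0.622, -0.001], [-0.001, 0.001, -1.0]]
ft_force: [0.9, 0.2, -0.3]
width: 85.2
finger_force: 0.0
2.6 [428.7 245.  241.2] [[0.622, 0.783, 0.0], [0.783, -0.622, -0.0009], [-0.0007, 0.0006, -1.0]] 0.40565835807649964
box 1677 [427.3 248.8] [63.4 43.6] 50.67796325683594 39.27844853049356
rim 1726 [426.9 248.7] 74.6998519897461 20.941268382964353
```

View pics/w3.png

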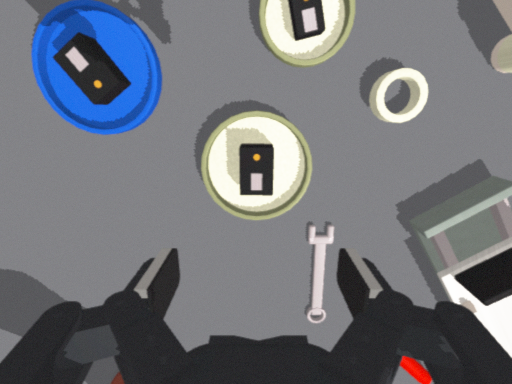

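The clock is centred at (257,165) and is clearly bigger than the small one at (308,15); blue is at (97,67). Measured centre is (427.2,248.8), box top at 39 and axis at 51°. Descending and gripping.

```bash
python3 -m jog '{"delta_pos":[[1,-2,45],[1,-2,90],[1,-2,130],[1,-2,160],[1,-2,180],[1,-2,195],[1,-2,205],[1,-2,215],[1,-2,222],[1,-2,228],[1,-2,231],[1,-2,231]],"yaw":[0.015,0.015,0.015,0.015,0.015,0.015,0.015,0.015,0.015,0.015,0.015,0.015],"fingers":[1,1,1,1,1,1,1,1,1,1,1,1]}' 40
python3 -m jog '{"delta_pos":[[0,0,0],[0,0,0],[0,0,0],[0,0,0],[0,0,0],[0,0,0],[0,0,0],[0,0,0]],"yaw":[0,0,0,0,0,0,0,0],"fingers":[0.7,0.5,0.4,0.4,0.4,0.4,0.4,0.4]}' 40
```

```text
clock: 3.85
position: [427.1, 248.7, 10.2]
tool_rot: [[0.632, 0.775, -0.0], [0.775, -0.632, -0.0], [-0.0, -0.0, -1.0]]
ft_force: [0.5, -0.1, 0.3]
width: 85.6
finger_force: 0.0
clock: 4.65
position: [427.9, 248.9, 10.9]
tool_rot: [[0.632, 0.775, 0.001], [0.775, -0.632, 0.0], [0.001, 0.001, -1.0]]
ft_force: [0.0, 0.4, 4.5]
width: 42.9
finger_force: 43.5
```

```bash
python3 -m jog '{"delta_pos":[[0,0,-3],[0,0,-8],[0,0,-16],[0,0,-28],[0,0,-44],[0,0,-64],[0,0,-86],[0,0,-108],[0,0,-128],[0,0,-142],[0,0,-150],[0,0,-150]],"yaw":[0,0,0,0,0,0,0,0,0,0,0,0],"fingers":[0,0,0,0,0,0,0,0,0,0,0,0]}' 60
python3 - <<'E'
from h import *
p,d,c=grab('wrist'); s=sensors.observe(); print(s['position'].round(1),s['tool_rot'].round(4).tolist(),s['ft_force'].round(1))
W=world(c,d); cv2.imwrite('pics/w4.png',p[...,::-1])
R,t=s['tool_rot'],s['position']; T=(W.reshape(-1,3)-t)@R; ok=(d.ravel()>0)&(np.abs(T)<100).all(1)
im=p.reshape(-1,3).astype(int); g=ok&(im[:,1]-im[:,2]>15)&(im.max(1)>70)&(T[:,2]<5)&(T[:,2]>-25)
print(g.sum()); q=T[g]; A=np.c_[q[:,:2],np.ones(len(q))]; print('z pct',np.percentile(q[:,2],[5,25,50,75,95]).round(1),'x',q[:,0].min(),q[:,0].max(),'y',q[:,1].min(),q[:,1].max())
# rim circle fit
top=q[q[:,2]<np.percentile(q[:,2],60)]
x=np.linalg.lstsq(np.c_[2*top[:,:2],np.ones(len(top))],(top[:,:2]**2).sum(1),rcond=None)[0]; print('fit c',x[:2],'R',np.sqrt(x[2]+x[0]**2+x[1]**2))
print('plane',np.linalg.lstsq(np.c_[top[:,:2],np.ones(len(top))],top[:,2],rcond=None)[0])
E
```

```text
clock: 5.85
position: [427.9, 249.0, 161.7]
tool_rot: [[0.632, 0.775, 0.002], [0.775, -0.632, 0.001], [0.002, 0.001, -1.0]]
ft_force: [-0.3, -1.0, -2.1]
width: 43.0
finger_force: 61.5
[427.2 248.7 160.5] [[0.6319, 0.775, 0.0004], [0.775, -0.6319, 0.0002], [0.0004, 0.0002, -1.0]] [-0.3 -0.3 -2.2]
26831
z pct [-11.8  -8.3   3.6   4.2   4.7] x -68.8089640004857 74.68084403498356 y -75.40588428648257 73.73767744534463
fit c [ 3.93763107 -0.83262745] R 61.28301590169055
plane [-7.00771085e-02  6.07918748e-04 -1.09875364e+00]
```

View pics/w4.png

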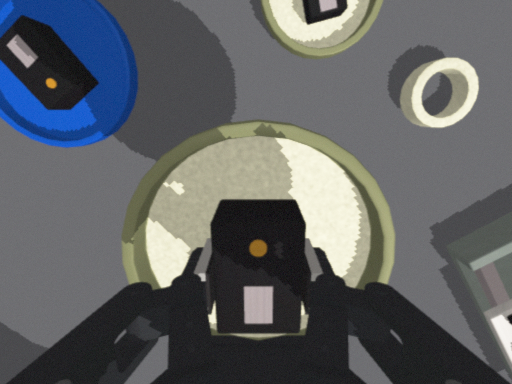

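The clock is held, its rim around (258,240); the box sits between the pads. Now a cleaner check of its tilt and offset in the hand.

```bash
cat > held.py <<'E'
from h import *
p,d,c=grab('wrist'); s=sensors.observe()
W=world(c,d); R,t=s['tool_rot'],s['position']; T=(W.reshape(-1,3)-t)@R; ok=(d.ravel()>0)
rad=np.hypot(T[:,0],T[:,1]); im=p.reshape(-1,3).astype(int); ok&=(im[:,1]-im[:,2]>15)&(im.max(1)>60)
for lo,hi,n in [(0,66,'dial'),(66,80,'rim')]:
    m=ok&(rad<hi)&(rad>lo)&((T[:,2]>0)&(T[:,2]<9) if n=='dial' else (T[:,2]<-5)&(T[:,2]>-20)); q=T[m]
    for _ in range(3):
        f=np.linalg.lstsq(np.c_[q[:,:2],np.ones(len(q))],q[:,2],rcond=None)[0]; r=q[:,2]-q[:,:2]@f[:2]-f[2]; q=q[np.abs(r)<2.5]
    print(n,len(q),'plane',f.round(4))
c0,r=cv2.minEnclosingCircle(q[:,:2].astype(np.float32)); print('rim circle',np.round(c0,1),r)
x=np.linalg.lstsq(np.c_[2*q[:,:2],np.ones(len(q))],(q[:,:2]**2).sum(1),rcond=None)[0]; print('mean-circle',x[:2].round(2),np.sqrt(x[2]+x[0]**2+x[1]**2))
E
python3 held.py
```

```text
dial 17933 plane [-1.200e-03 -3.000e-04  4.432e+00]
rim 6605 plane [-4.1000e-03 -1.0000e-04 -1.0621e+01]
rim circle [ 0.2 -0.8] 74.60820007324219
mean-circle [ 0.85 -0.8 ] 70.12081677963263
```

```bash
python3 -m jog '{"delta_pos":[[-6,12,0],[-21,39,0],[-42,79,0],[-65,122,0],[-88,165,0],[-111,209,0],[-134,252,0],[-158,295,0],[-179,335,0],[-195,366,0],[-206,386,0],[-210,394,0]],"yaw":[0,0,0,0,0,0,0,0,0,0,0,0],"fingers":[0,0,0,0,0,0,0,0,0,0,0,0]}'
python3 -m jog '{"delta_pos":[[0,0,10],[0,0,25],[0,0,40],[0,0,50],[0,0,58],[0,0,63],[0,0,65],[0,0,65]],"yaw":[0,0,0,0,0,0,0,0],"fingers":[0,0,0,0,0,0,0,0]}'
python3 held.py
python3 - <<'E'
from h import *
p,d,c=grab('wrist'); W=world(c,d); cv2.imwrite('pics/w5.png',p[...,::-1])
print(sensors.observe()['position'].round(1))
L=((p.min(2)>90)&(W[...,2]>56)&(W[...,2]<75)&(d>0)).astype(np.uint8); n,lab,st,cen=cv2.connectedComponentsWithStats(L)
for i in range(1,n):
    if st[i,4]>25: print(st[i,4],cen[i].round(),W[lab==i].mean(0).round(1),W[lab==i][:,2].max().round(1))
E
```

```text
clock: 7.15
position: [599.5, -166.4, 158.8]
tool_rot: [[0.634, 0.773, -0.002], [0.773, -0.634, -0.0], [-0.001, -0.001, -1.0]]
ft_force: [0.3, 0.2, -3.0]
width: 43.6
finger_force: 61.8
clock: 7.95
position: [600.0, -163.0, 95.4]
tool_rot: [[0.632, 0.775, 0.0], [0.775, -0.632, -0.0], [0.0, 0.0, -1.0]]
ft_force: [0.4, 0.4, -2.4]
width: 43.0
finger_force: 61.8
dial 18109 plane [7.0000e-04 8.0000e-04 5.7463e+00]
rim 6513 plane [-1.5000e-03  1.2000e-03 -9.3758e+00]
rim circle [ 0.4 -1.5] 74.54401397705078
mean-circle [ 0.2  -1.37] 70.20121068694779
[ 600.4 -163.3   96. ]
395 [284. 100.] [ 664.7 -107.7   62.1] 70.7
48 [129. 197.] [546.1 -90.5  61.3] 68.5
```

View pics/w5.png

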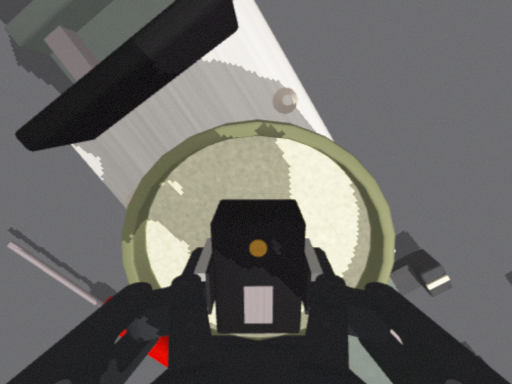

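The clock (rim around (258,240)) sits level between the locators; the visible one, at (284,100), measures (664.7,-107.7) against (665.4,-108.2) expected. Lowering.

```bash
python3 -m jog '{"delta_pos":[[0,0,5],[0,0,10],[0,0,14],[0,0,18],[0,0,21],[0,0,24],[0,0,26],[0,0,28],[0,0,29],[0,0,30],[0,0,30],[0,0,30]],"yaw":[0,0,0,0,0,0,0,0,0,0,0,0],"fingers":[0,0,0,0,0,0,0,0,0,0,0,0]}'
python3 -m jog '{"delta_pos":[[0,0,0.5],[0,0,1],[0,0,1],[0,0,1]],"yaw":[0,0,0,0],"fingers":[0,0,0,0]}'
```

```text
clock: 9.25
position: [599.9, -163.1, 65.4]
tool_rot: [[0.632, 0.775, 0.0], [0.775, -0.632, -0.0], [0.0, 0.0, -1.0]]
ft_force: [1.2, 0.0, -1.7]
width: 43.2
finger_force: 61.8
clock: 9.65
position: [599.8, -163.0, 64.3]
tool_rot: [[0.632, 0.775, -0.0], [0.775, -0.632, 0.0], [0.0, -0.0, -1.0]]
ft_force: [-0.2, -1.0, -1.6]
width: 43.0
finger_force: 61.8
```

```bash
python3 -m jog '{"delta_pos":[[0,0,0.5],[0,0,1],[0,0,1],[0,0,1]],"yaw":[0,0,0,0],"fingers":[0,0,0,0]}'|grep -E 'pos|ft'
python3 -m jog '{"delta_pos":[[0,0,0.5],[0,0,1],[0,0,1],[0,0,1]],"yaw":[0,0,0,0],"fingers":[0,0,0,0]}'|grep -E 'pos|ft'
```

```text
position: [599.8, -163.0, 63.2]
ft_force: [-0.2, 0.4, -2.7]
position: [600.0, -163.1, 63.1]
ft_force: [-3.5, 0.9, 4.5]
```

Contact felt at z 63; release and rise.

```bash
python3 -m jog '{"delta_pos":[[0,0,0],[0,0,0],[0,0,0],[0,0,0],[0,0,0],[0,0,0],[0,0,0],[0,0,0]],"yaw":[0,0,0,0,0,0,0,0],"fingers":[0.55,0.65,0.8,1,1,1,1,1]}'
python3 -m jog '{"delta_pos":[[0,0,-3],[0,0,-8],[0,0,-20],[0,0,-40],[0,0,-65],[0,0,-95],[0,0,-125],[0,0,-150],[0,0,-165],[0,0,-170],[0,0,-170],[0,0,-170]],"yaw":[0,0,0,0,0,0,0,0,0,0,0,0],"fingers":[1,1,1,1,1,1,1,1,1,1,1,1]}' 
cat > chk.py <<'E'
from h import *
import sys
p,d,c=grab('wrist'); W=world(c,d); cv2.imwrite(f'pics/{sys.argv[1]}.png',p[...,::-1]); w=W.reshape(-1,3); im=p.reshape(-1,3).astype(int); v=np.mgrid[:384,:512][0].ravel()
ok=(d.ravel()>0)&(v<330); g=(im[:,1]-im[:,2]>15)
m=ok&(w[:,2]>102)&(w[:,2]<112); r=cv2.minAreaRect(w[m,:2].astype(np.float32)); print('handle',m.sum(),np.round(r[0],1),np.round(r[1],1),r[2])
a=np.array([-.101,-.995]); n=np.array([.995,-.101]); nest=np.array(r[0])+115*a
m=ok&g&(w[:,2]>69)&(w[:,2]<79)&(np.hypot(*(w[:,:2]-nest).T)<90); c0,R=cv2.minEnclosingCircle(w[m,:2].astype(np.float32)); print('rim',m.sum(),np.round(c0,1),R,'offset',(np.array(c0)-nest).round(1))
q=w[m]; q=q[abs(q[:,2]-np.median(q[:,2]))<2]; print('rim plane',np.linalg.lstsq(np.c_[q[:,:2]-c0,np.ones(len(q))],q[:,2],rcond=None)[0].round(4)); print('joint by nest', (36.2+(nest-[599.1,-162.3])@a).round(1))
B=((p.min(2)>150)&(W[...,2]>29)&(W[...,2]<33)&(d>0)).astype(np.uint8); k,lab,st,cen=cv2.connectedComponentsWithStats(B)
for i in range(1,k):
    if 12<st[i,4]<120: e=W[lab==i].mean(0)[:2]-nest; print('line',st[i,4],'along',(e@a).round(1),'across',(e@n).round(1))
E
python3 chk.py w6
```

```text
clock: 11.25
position: [599.9, -163.1, 62.3]
tool_rot: [[0.632, 0.775, 0.0], [0.775, -0.632, -0.0], [0.0, 0.0, -1.0]]
ft_force: [0.0, 1.1, -0.7]
width: 85.5
finger_force: 0.0
clock: 12.45
position: [598.9, -162.7, 230.6]
tool_rot: [[0.632, 0.775, -0.003], [0.775, -0.632, 0.001], [-0.001, -0.003, -1.0]]
ft_force: [-0.1, 0.4, -0.7]
width: 85.4
finger_force: 0.0
handle 1856 [610.6 -47.7] [ 12.3 120. ] 84.3307876586914
rim 2488 [ 598.6 -162.9] 74.83152770996094 offset [-0.3 -0.8]
rim plane [3.00000e-04 7.00000e-04 7.29992e+01]
joint by nest 36.0
line 59 along -173.1 across 50.5
line 59 along 143.7 across 96.1
line 47 along 143.8 across -95.5
line 38 along 303.6 across 97.9
```

View pics/w6.png

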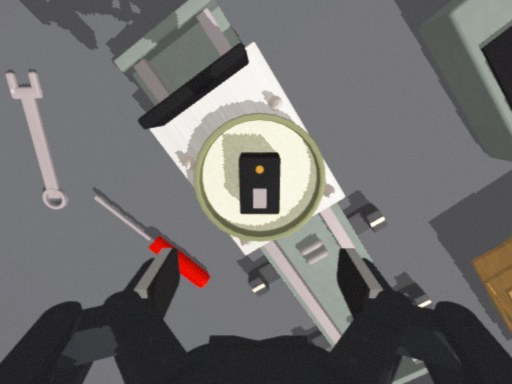

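The clock lies in the nest: rim around (260,178), offset under 1 mm, level. The handle runs (140,122)–(247,55), and the station lines are 143.7 mm ahead. Next I turn across the handle and grip it, with fingers only part open to stay clear of the clock.

```bash
python3 -m jog '{"delta_pos":[[14,-9,5],[40,-27,20],[70,-47,40],[90,-60,55],[96,-64.5,60],[96,-64.5,60],[96,-64.5,60],[96,-64.5,60],[96,-64.5,60],[96,-64.5,60]],"yaw":[0.1,0.25,0.4,0.55,0.7,0.85,0.987,0.987,0.987,0.987],"fingers":[0.45,0.45,0.45,0.45,0.45,0.45,0.45,0.45,0.45,0.45]}' 40
python3 -m jog '{"delta_pos":[[0,0,0],[0,0,0],[0,0,0]],"yaw":[0,0,0],"fingers":[0.45,0.45,0.45]}'
python3 - <<'E'
from h import *
s=sensors.observe(); print(s['q'].round(1)); d=np.array([610.6,-47.7,0])-s['position']; print('to handle in tool',(s['tool_rot'].T@d).round(1), np.rad2deg(np.arctan2(*s['tool_rot'][[1,0],1])))
p,_,_=grab('wrist'); cv2.imwrite('pics/w7.png',p[...,::-1])
E
```

```text
clock: 13.5
position: [610.2, -47.9, 171.7]
tool_rot: [[0.995, -0.098, -0.001], [-0.098, -0.995, 0.0], [-0.001, -0.0, -1.0]]
ft_force: [-0.5, 0.9, 0.3]
width: 38.4
finger_force: 0.0
clock: 13.8
position: [610.6, -48.0, 172.4]
tool_rot: [[0.995, -0.1, 0.0], [-0.1, -0.995, -0.0], [0.0, -0.0, -1.0]]
ft_force: [-0.1, -0.4, -0.0]
width: 38.7
finger_force: 0.0
[-11.1  14.1  97.1   0.   68.9  84.7]
to handle in tool [ -0.   -0.3 172.4] -95.72779931790257
```

View pics/w7.png

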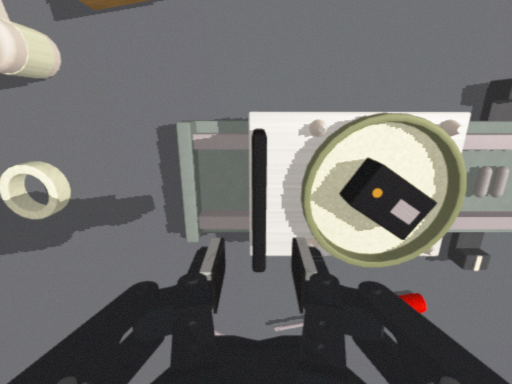

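The fingers at (213,265) and (305,265) straddle the handle at x≈259; the clock at (385,190) is clear of them. Descend and grip.

```bash
python3 -m jog '{"delta_pos":[[0,0,12],[0,0,30],[0,0,48],[0,0,64],[0,0,78],[0,0,88],[0,0,94],[0,0,96],[0,0,96]],"yaw":[0,0,0,0,0,0,0,0,0],"fingers":[0.45,0.45,0.45,0.45,0.45,0.45,0.45,0.45,0.45]}' 40
python3 -m jog '{"delta_pos":[[0,0,0],[0,0,0],[0,0,0],[0,0,0],[0,0,0],[0,0,0]],"yaw":[0,0,0,0,0,0],"fingers":[0.25,0.15,0,0,0,0]}' 60
```

```text
clock: 14.75
position: [610.8, -47.9, 76.4]
tool_rot: [[0.995, -0.1, 0.0], [-0.1, -0.995, -0.0], [0.0, 0.0, -1.0]]
ft_force: [0.2, -0.1, 0.2]
width: 38.1
finger_force: 0.0
clock: 15.35
position: [611.3, -48.2, 77.4]
tool_rot: [[0.995, -0.1, 0.002], [-0.1, -0.995, -0.001], [0.002, 0.0, -1.0]]
ft_force: [-0.6, -1.0, 6.1]
width: 11.3
finger_force: 60.1
```

```bash
python3 -m jog '{"delta_pos":[[0,3,0],[0,8,0],[0,16,0],[0,26,0],[0,38,0],[0,50,0],[0,62,0],[0,74,0],[0,84,0],[0,92,0],[0,98,0],[0,100,0]],"yaw":[0,0,0,0,0,0,0,0,0,0,0,0],"fingers":[0,0,0,0,0,0,0,0,0,0,0,0]}'
python3 -m jog '{"delta_pos":[[0,3,0],[0,7,0],[0,11,0],[0,15,0],[0,19,0],[0,23,0],[0,27,0],[0,31,0],[0,35,0],[0,39,0],[0,42,0],[0,43,0]],"yaw":[0,0,0,0,0,0,0,0,0,0,0,0],"fingers":[0,0,0,0,0,0,0,0,0,0,0,0]}'
python3 -m jog '{"delta_pos":[[0,0.5,0],[0,0.5,0],[0,0.5,0]],"yaw":[0,0,0],"fingers":[0,0,0]}'
python3 chk.py w8
```

```text
clock: 16.55
position: [601.1, -147.7, 77.4]
tool_rot: [[0.995, -0.101, 0.001], [-0.101, -0.995, 0.0], [0.001, -0.001, -1.0]]
ft_force: [-1.1, 2.3, 5.5]
width: 10.9
finger_force: 60.3
clock: 17.75
position: [596.7, -191.2, 77.4]
tool_rot: [[0.995, -0.1, 0.001], [-0.1, -0.995, -0.002], [0.001, 0.002, -1.0]]
ft_force: [-2.4, -0.6, 5.6]
width: 11.4
finger_force: 60.2
clock: 18.05
position: [596.7, -191.4, 77.4]
tool_rot: [[0.995, -0.1, 0.001], [-0.1, -0.995, -0.001], [0.001, 0.001, -1.0]]
ft_force: [-0.4, -0.4, 6.4]
width: 11.4
finger_force: 60.2
handle 4926 [ 610.4 -189.9] [89.8 37.1] 8.894142150878906
rim 4207 [ 584.6 -305. ] 74.74507904052734 offset [-14.2  -0.7]
rim plane [3.00000e-03 6.00000e-04 7.27661e+01]
joint by nest 177.5
line 37 along -167.0 across 37.3
```

```bash
python3 -m jog '{"delta_pos":[[0,0,0],[0,0,0],[0,0,0],[0,0,0],[0,0,0],[0,0,0]],"yaw":[0,0,0,0,0,0],"fingers":[0.3,0.45,0.45,0.45,0.45,0.45]}'
python3 -m jog '{"delta_pos":[[0,0,-5],[0,0,-18],[0,0,-36],[0,0,-60],[0,0,-90],[0,0,-120],[0,0,-150],[-20,-20,-175],[-50,-50,-185],[-70,-70,-190],[-70,-70,-190],[-70,-70,-190]],"yaw":[0,0,0,0,0,0,0,0,0,0,0,0],"fingers":[0.45,0.45,0.45,0.45,0.45,0.45,0.45,0.45,0.45,0.45,0.45,0.45]}'
python3 -m jog '{"delta_pos":[[0,0,0],[0,0,0],[0,0,0]],"yaw":[0,0,0],"fingers":[0.45,0.45,0.45]}' >/dev/null
python3 chk.py w9
```

```text
clock: 18.7
position: [596.1, -190.6, 76.1]
tool_rot: [[0.995, -0.1, -0.0], [-0.1, -0.995, 0.0], [-0.0, -0.0, -1.0]]
ft_force: [-0.2, 0.4, -0.3]
width: 38.5
finger_force: 0.0
clock: 19.9
position: [533.9, -113.9, 267.9]
tool_rot: [[0.995, -0.099, 0.003], [-0.099, -0.995, -0.001], [0.003, 0.001, -1.0]]
ft_force: [0.4, 0.1, -0.1]
width: 38.5
finger_force: 0.0
handle 1342 [ 597.2 -190.2] [ 12.4 119.1] 84.15335083007812
rim 2685 [ 584.6 -305.3] 75.08136749267578 offset [-1.  -0.7]
rim plane [1.0000e-04 2.0000e-04 7.2928e+01]
joint by nest 179.2
line 62 along -466.2 across 116.5
line 94 along 0.6 across 95.3
line 54 along 0.5 across -95.4
line 56 along 160.7 across -96.1
```

View pics/w9.png

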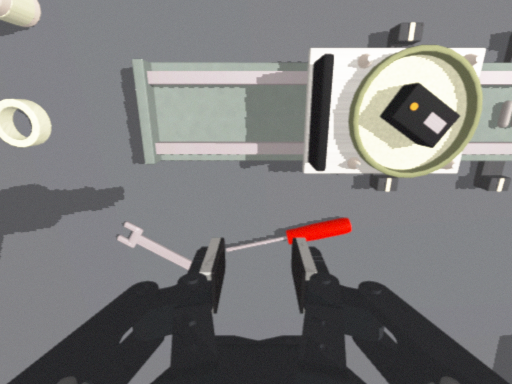

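The carrier is at the next station: the posts at (408,33) and (385,183) sit beside the nest, the lines are within 0.6 mm, and the clock at (415,112) is level and centred. The robot is clear.

```bash
python3 -c "
from rig import bot; print(bot.hand_in())"
```

```text
the job is handed in; nothing more can be done
None
```

The large clock lies flat in the nest, about 1 mm off centre, and the carrier is in the next station's detent, measured within 1 mm. The robot is clear and the job was handed in about 20 s into the 54 s limit; hand-in returned no verdict.

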